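# Mount the lid stand on its tapered way and stack the pan lids in it

### The arm

A 6-joint arm with a two-finger parallel gripper is mounted at the origin on the work surface. World frame = base frame: x ahead of the robot, y to its left, z up, the work surface at z = 0. Lengths are in m, angles in rad, forces in N, time in s.
With the tool pointing down it reaches from about 0.25 to 0.775 m from the base axis. Payload 4 kg.
Tool frame: the origin (TCP) lies at the very end of the fingers, on their centre line; the grasp point (between the pads) lies hold_point_z behind it (hold_point_z is the distance from the TCP to the grasp point, in m); z points along the fingers, y is the direction in which the jaws open and shut (so a half turn about z gives the same grasp; the last joint's range is limited). The gripper opens to 94 mm and grips with 3 to 60 N. Pads are 16 mm wide; open, the fingers measure 119 mm over their backs; the gripper's body (75 mm by 177 mm) begins 78 mm behind the grasp point.
Start: joints at [1.052, 0.087, 1.371, -0, 1.684, -0.103], TCP at [0.222, 0.503, 0.206] pointing down, gripper open.
Joint ranges: [-3.1, 3.1], [-0.76, 2.03], [0.27, 2.55], [-1.08, 4.22], [0.17, 2.65], [-2.57, 2.57]. Speed limits (rad/s): [2.79, 2.79, 3.14, 3.14, 3.14, 3.14].

### API

Orientations are given as [roll, pitch, yaw] about the fixed x, y, z axes, in that order (R = Rz(yaw) Ry(pitch) Rx(roll)).
In Python, from bench import * gives the robot as it stands.
- The arm moves only by the tool step_arm, never from a script. Its argument "increments" is text: rows parted by semicolons, each of 6 numbers parted by spaces: the shift along the tool's x, y, z in cm, then the turn, a rotation vector about the tool's x, y, z in rad. A call has 1 to 5 rows; each row shifts and turns the commanded pose from where the row before left it, along the tool's axes as they then stand; what a row does not reach is not made up. A row lasts 1/10 s, in which the tool goes at most 50 mm and 8.59 degrees, less where a joint would pass 70% of its speed; a pose out of reach is approached as far as the arm can. A call is refused whole if a number of a shift passes 5 or a number of a turn 0.15, either way. A call with a gripper value outside its range is refused whole. "claw" is the gripper's target within -1 to 1 (shut at 1, half-way at 0, fully open at -1), set as the call begins (left out, the last holds). The fingers move at their own pace and stop on an object; the grip force is fixed at half the most. Time passes only in rows, so rows that do not move let the fingers close. It gives the time, the measured TCP pose, the force and the opening at its end, in the units of the state.
- get_obs(): the state, without advancing time (a new reading comes with each control period).
- snapshot(name): name is "scene" or "top"; returns the picture (400x640x3 uint8, red, green, blue); there is no depth.
- calibration(name): a dict with "camera_matrix" (3x3 intrinsics, pixels), "k1" (the pictures are not rectified: a ray, as slopes to the right and down, at radius r is drawn at 1 + k1 r^2 times it, then the intrinsics apply), "eye" and "orientation" of the camera in the world. Camera axes: x right, y up, looking along -z (the intrinsics and any distortion apply to the point x, -y, -z); pixel columns grow to the right and rows downward; lengths in m; the calibration is good to about 2 mm. A picture is of the moment at which its call begins. calibration takes no time and is no camera call.
- close_job(): hands the job in, once; it reports no verdict.
The state is a dict: "time": time; "joint_positions": joint angles; "qvel": joint speeds; "joint_torque": joint torques, N m; "tool_pos": TCP position; "ee_rot": TCP orientation; "wrist_force": force on the tool from outside, world axes, zero at the start; "wrist_torque": the same for the moment, N m; "width": finger opening in m.
Only numpy, scipy, OpenCV 4.12 (cv2) and the standard library are available. Lean on these libraries where they do the work, as an engineer would, in place of code of your own. Each camera call takes 0.05 s, during which the arm holds its last target. There are 200 camera calls.

### The job

Lift the wooden transport block out of the tapered dovetail way and put it in the little black tray. Slide the lid stand by its dovetail foot along the way, from the wide end, until it wedges tight, and then stack all the domed lids upside down (dome down) on the stand, each cupped level in the one below. Leave the shaker, the cup and the spoon where they are.

Things in the scene. Friction and masses are not known exactly. Their poses are not given: they have to be found in the camera images.
- way: Fixed steel way: dark plate 165 x 125 x 6 mm with two bright rails 16 mm high, leaning inwards 30 degrees (dovetail) and converging 7 degrees each towards its own +x, the sliding direction. Origin mid-underside, z up. Rails run from x = -35 to +75 mm; bare plate from -85 to -35 mm. Waxed, friction about 0.3. Its +x points within 0.4 rad of away from the robot.
- way_seat (a point): On the plate's top (6 mm above the table), centre line, x = +40 mm of the way; axes as the way's. The channel is 60 mm wide at the foot of the rails here. The stand's flanks meet the rails on both sides when its origin is here, within 2 mm or so; a jam further out means that it is off the centre line or askew.
- way_mouth (a point): On the plate's top at x = -35 mm of the way, between the rails' wide ends (channel 78 mm wide at the foot, 64 mm between the lips). With its origin here or up to 10 mm further out, and its x along the way, the stand can be set straight down, foot clear of the lips; from here it slides 75 mm to the seat.
- stand: Loose aluminium lid stand, 70 mm high, 0.45 kg: dovetail foot 60 mm long, 18 high, 60 wide at mid-length, narrowing towards its own +x, the end that enters first; above it, from 26 to 70 mm height, an open round collar 62 mm outside, 54 inside, with two flats 26 mm long, 64 mm apart, facing +y and -y: grip there from above. Origin mid-underside, z up.
- stand_top (a point): Centre of the collar's mouth, 70 mm above the stand's underside. The first lid's dome sinks about 6 mm into it, so that the lid's origin is about 6 mm below this point.
- block: Loose plain wooden transport block 26 x 26 x 52 mm, standing on the way's plate between the rails (its far part); 36 mm of it stands above the rails. Origin at the middle of its underside.
- tray: Fixed small black plastic tray 95 x 95 mm, 35 mm high, wall 4 mm, open at the top. Origin at the middle of its underside.
- lid0: Loose domed steel lid lying upside down like a bowl: 108 mm across, 42 high, 0.14 kg. Thick rolled rim at 30 to 42 mm height, outer radius 54, inner 46 (8 mm thick): pinch it anywhere, one finger inside, one outside; inside is free to 12 mm below the rim's top. Flat crown of 20 mm radius. Origin mid-underside of crown, z up when upside down.
- lid1: As lid0; may be absent (four to six lids are present). Nested lids lie about 12 mm apart in height.
- lid2: As lid0; may be absent (four to six lids are present). Nested lids lie about 12 mm apart in height.
- lid3: As lid0; may be absent (four to six lids are present). Nested lids lie about 12 mm apart in height.
- lid4: As lid0; may be absent (four to six lids are present). Nested lids lie about 12 mm apart in height.
- lid5: As lid0; may be absent (four to six lids are present). Nested lids lie about 12 mm apart in height.
- shaker: Bystander: glass shaker with a steel cap, 48 mm across, 100 mm high. Origin under its middle.
- cup: Bystander: steel cup, 76 mm across, 80 mm high. Origin under its middle.
- spoon: Bystander: steel spoon about 200 mm long lying crosswise on the counter beyond the way.
Not all that is in view belongs to the job. What is shaped like the lid2 but blue is not meant.

How it is judged:
By the outcome, as a careful person would: the job done as asked, in the order asked, and still so for the second after the job is handed in, with the robot touching nothing.
Of lid0, lid1, lid2, lid3, lid4, lid5 only 4 to 6 are there at a start; the rules pass over those that are not, and their reading is None.
At some moment in a run one of lid0, lid1, lid2, lid3, lid4, lid5 may be knocked a few centimetres aside while the robot is not near it.
It also fails if it takes over 210 s, if anything falls off the work surface, if the arm or the gripper's body presses on something with over 40 N, if the wrist force passes 120 N, or if a joint passes its speed limit or range.

## Working session

There is one attempt and no reset: what is moved stays moved. The work goes in short steps, Python scripts to look and compute and a tool call to move; the robot and the scene stay as the last step left them, time stands still between calls to the robot, and variables do not carry over. Pictures are saved under pics/ and viewed, about 12 in all and at most 16, crops included, and the job is handed in when it is done.

Besides the shell and the picture viewer there is one more tool, called after ">>>" by a JSON object that holds its "op" and its "data", one argument or row to a line. step_arm: Moves the arm, as the interface text tells. Its arguments: {"type":"object","properties":{"increments":{"type":"string"},"claw":{"type":"number"}},"required":["increments"]}

```bash
ls; mkdir -p pics; cat > h.py <<'E'
from bench import *
import numpy as np, cv2
from scipy.spatial.transform import Rotation as R
def cam(n):
    c=calibration(n);o=np.array(c["orientation"],float)
    M=o if o.shape==(3,3) else (R.from_euler('xyz',o).as_matrix() if o.size==3 else R.from_quat(o).as_matrix())
    return np.array(c["camera_matrix"]),c["k1"],np.array(c["eye"]),M
def ray(n,u,v):
    K,k1,e,M=cam(n)
    d=np.array([(u-K[0,2])/K[0,0],(v-K[1,2])/K[1,1]]);s=d.copy()
    for _ in range(20): s=d/(1+k1*(s@s))
    return e,M@np.array([s[0],-s[1],-1])
def onz(n,u,v,z):
    e,d=ray(n,u,v);return e+d*(z-e[2])/d[2]
def proj(n,p):
    K,k1,e,M=cam(n);q=M.T@(np.array(p)-e);s=np.array([q[0],-q[1]])/-q[2];s=s*(1+k1*(s@s))
    return K[0,0]*s[0]+K[0,2],K[1,1]*s[1]+K[1,2]
def snap(n,f):
    im=snapshot(n)[:,:,::-1].copy();cv2.imwrite('pics/'+f+'.png',im);return im
E
python3 - <<'E'
from h import *
print(get_obs())
for n in("scene","top"):
    print(n,calibration(n)); snap(n,n+'0')
E
```

```text
pics
{'time': 0.0, 'joint_positions': array([ 1.05193088e+00,  8.79676828e-02,  1.37221969e+00, -3.55039761e-05,
        1.68356788e+00, -1.03126851e-01]), 'qvel': array([ 7.94486816e-04, -1.62871164e-03,  1.09138729e-03, -5.15536452e-04,
        7.93407687e-04, -3.10190905e-05]), 'joint_torque': array([ 1.66273559e-03, -3.40177166e+01, -3.02433944e+01,  7.18634413e-02,
        3.27651179e-02, -1.75675564e-04]), 'tool_pos': array([0.22189167, 0.50267562, 0.20431476]), 'ee_rot': array([-3.13943791e+00, -1.87527714e-04,  2.72584990e+00]), 'wrist_force': array([ 0.36018193,  0.58614335, -0.08623447]), 'wrist_torque': array([ 0.07233807, -0.00721735,  0.04068296]), 'width': 0.09424972067658985}
scene {'camera_matrix': array([[461.38574491,   0.        , 316.80293506],
       [  0.        , 461.38574491, 200.22054361],
       [  0.        ,   0.        ,   1.        ]]), 'k1': -0.0907288154208951, 'eye': array([ 1.03862104, -0.40158424,  0.98378599]), 'orientation': array([0.57756178, 0.01667386, 0.80847085])}
top {'camera_matrix': array([[376.56335723,   0.        , 320.9191245 ],
       [  0.        , 376.56335723, 199.15182822],
       [  0.        ,   0.        ,   1.        ]]), 'k1': -0.038734250862727776, 'eye': array([0.53274983, 0.01598094, 0.95232273]), 'orientation': array([ 0.07337506, -0.00918934, -1.56229291])}
```

View pics/scene0.png

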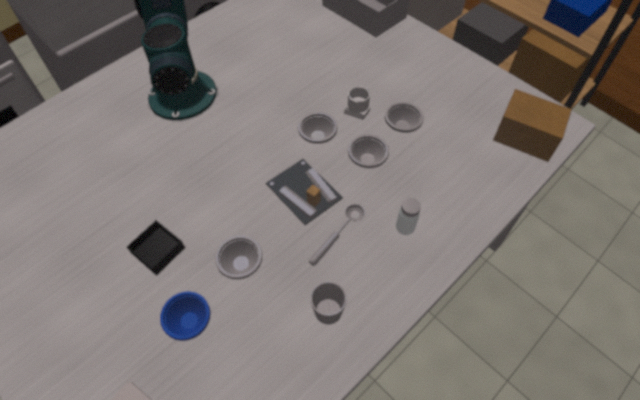

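View pics/top0.png

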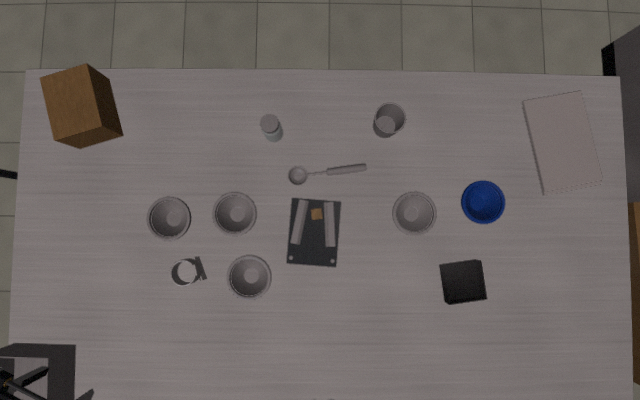

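```bash
python3 - <<'E'
import cv2,numpy as np
a=cv2.imread('pics/top0.png');b=cv2.imread('pics/scene0.png')
def z(im,x,y,w,h,W,H):
    return cv2.resize(cv2.convertScaleAbs(im[y:y+h,x:x+w],alpha=1.7),(W,H),interpolation=cv2.INTER_CUBIC)
A=z(a,140,190,215,87,800,324)
B=np.hstack([z(a,430,250,70,62,304,270),z(b,330,80,114,62,496,270)])
cv2.imwrite('pics/z0.png',np.vstack([A,B]))
E
```

```text
(no output)
```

View pics/z0.png

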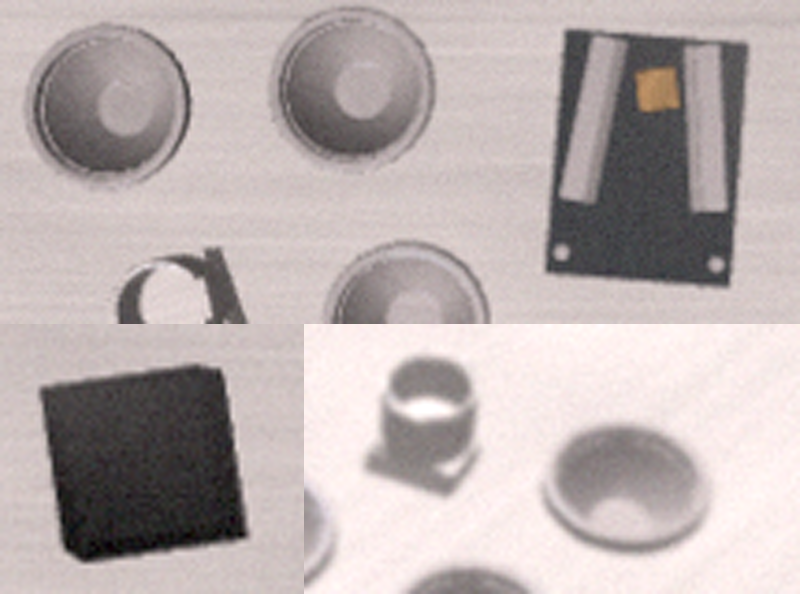

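```bash
cat > seg.py <<'E'
from h import *
a=cv2.imread('pics/top0.png');b=cv2.imread('pics/scene0.png')
g=cv2.cvtColor(a,cv2.COLOR_BGR2GRAY)
def dark(roi,t):
    x,y,w,h=roi;m=(g[y:y+h,x:x+w]<t).astype(np.uint8)
    c=max(cv2.findContours(m,0,2)[0],key=cv2.contourArea)+[x,y];return c
c=dark((270,185,90,95),90);r=cv2.boxPoints(cv2.minAreaRect(c))
P=np.array([onz('top',*q,0.006) for q in r]);print('way corners',P.round(4).tolist(),'c',P.mean(0).round(4))
c=dark((425,250,75,65),60);r=cv2.boxPoints(cv2.minAreaRect(c));P=np.array([onz('top',*q,0.02) for q in r]);print('tray',P.round(3).tolist(),P.mean(0).round(3))
# block
m=cv2.inRange(cv2.cvtColor(a,cv2.COLOR_BGR2HSV),(8,90,60),(25,255,255))[190:280,270:360]
c=max(cv2.findContours(m,0,2)[0],key=cv2.contourArea)+[270,190];r=cv2.minAreaRect(c);print('block px',r,onz('top',*r[0],0.058))
up=cv2.GaussianBlur(cv2.resize(g,None,fx=3,fy=3,interpolation=cv2.INTER_CUBIC),(5,5),0)
for q in[(169,218),(235,213),(249,276),(414,213)]:
    x,y=q[0]-32,q[1]-32
    s=up[3*y:3*y+192,3*x:3*x+192]
    h=cv2.HoughCircles(s,cv2.HOUGH_GRADIENT,1,200,param1=80,param2=15,minRadius=58,maxRadius=72)
    if h is not None:
        u,v,rr=h[0,0];u=u/3+x-1/3;v=v/3+y-1/3;print('lid',q,(u,v,rr/3),onz('top',u,v,.036).round(4))
def z(im,x,y,w,h,W,H):
    return cv2.resize(cv2.convertScaleAbs(im[y:y+h,x:x+w],alpha=1.7),(W,H),interpolation=cv2.INTER_CUBIC)
cv2.imwrite('pics/z1.png',np.hstack([z(a,160,248,50,45,400,360),z(b,335,80,50,45,400,360)]))
E
python3 seg.py
```

```text
way corners [[0.4416, 0.0941, 0.006], [0.6066, 0.0837, 0.006], [0.598, -0.0422, 0.006], [0.4331, -0.0304, 0.006]] c [0.5198 0.0263 0.006 ]
tray [[0.442, -0.284, 0.02], [0.458, -0.389, 0.02], [0.359, -0.403, 0.02], [0.343, -0.299, 0.02]] [ 0.401 -0.344  0.02 ]
block px ((316.0, 213.5), (11.0, 10.0), 90.0) [0.56428889 0.01971263 0.058     ]
lid (169, 218) (np.float32(169.83334), np.float32(217.83334), np.float32(21.300001)) [0.5511 0.3761 0.036 ]
lid (235, 213) (np.float32(235.5), np.float32(213.16667), np.float32(21.233334)) [0.5641 0.2157 0.036 ]
lid (249, 276) (np.float32(249.16667), np.float32(276.8333), np.float32(20.6)) [0.4111 0.1792 0.036 ]
lid (414, 213) (np.float32(412.5), np.float32(212.5), np.float32(21.0)) [ 0.5695 -0.2161  0.036 ]
```

View pics/z1.png

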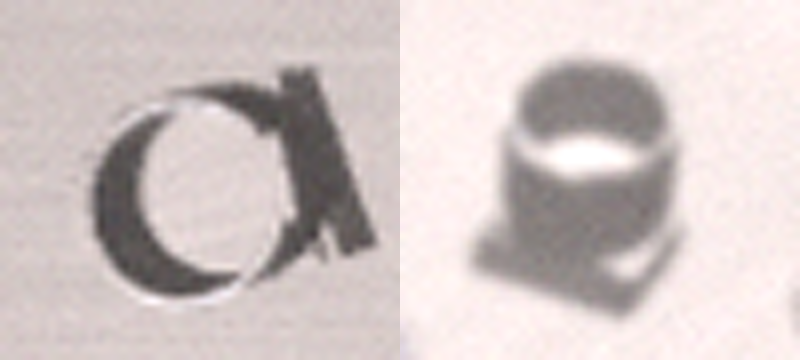

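```bash
python3 - <<'E'
from h import *
for n,u,v,z in[('scene',343.75,112.5,0),('scene',363.1,119,0),('scene',370.3,110,0),('top',199.4,256.3,0),('top',207.3,278.4,0),('top',195,256.9,.018),('top',202.5,279.7,.018),('top',184.4,272.6,.07)]:
    print(n,onz(n,u,v,z).round(4))
for q in [(.464,.3,.07),(.46,.32,.0)]: print(proj('scene',q),proj('top',q))
# lids in scene for check
for p in[(.5511,.3761),(.5641,.2157),(.4111,.1792),(.5695,-.2161)]: print([proj('scene',(*p,z)) for z in(.042,.054)])
E
```

```text
scene [0.3978 0.2963 0.    ]
scene [0.4547 0.3177 0.    ]
scene [0.445 0.359 0.   ]
top [0.456 0.312 0.   ]
top [0.4013 0.2906 0.    ]
top [0.4559 0.3172 0.018 ]
top [0.4005 0.2971 0.018 ]
top [0.4236 0.3242 0.07  ]
(np.float64(362.81889039157835), np.float64(106.47579817010839)) (np.float64(195.24887122263635), np.float64(255.24469452848007))
(np.float64(364.97796083294463), np.float64(119.56218356632158)) (np.float64(196.2671861958552), np.float64(254.67434823021813))
[(np.float64(403.85662384578217), np.float64(116.1048305300772)), (np.float64(404.45357789592407), np.float64(113.0775491724187))]
[(np.float64(368.0562083376789), np.float64(150.0314653066247)), (np.float64(368.40204401693313), np.float64(147.09906892550214))]
[(np.float64(317.6740726413057), np.float64(126.17913829584806)), (np.float64(317.6070207486681), np.float64(123.17641706493237))]
[(np.float64(240.35371168741128), np.float64(254.79600117215077)), (np.float64(239.519527651984), np.float64(252.42356931195596))]
```

```bash
cat > ov.py <<'E'
from h import *
def ov(cx,cy,yaw,n,img,x,y,w,h,s):
    im=cv2.resize(img[y:y+h,x:x+w],None,fx=s,fy=s,interpolation=cv2.INTER_CUBIC)
    c,sn=np.cos(yaw),np.sin(yaw)
    def dr(pts,col):
        q=[proj(n,(cx+c*a-sn*b,cy+sn*a+c*b,z)) for a,b,z in pts]
        q=np.array([((u-x+.5)*s,(v-y+.5)*s) for u,v in q]).astype(int)
        cv2.polylines(im,[q],True,col,1)
    def foot(z,i):
        t=np.tan(np.radians(7))*.03
        return[(-.03,-.03-t+i,z),(.03,-.03+t+i,z),(.03,.03-t-i,z),(-.03,.03+t-i,z)]
    dr(foot(0,0),(0,0,255));dr(foot(.018,.0104),(0,200,0))
    th=np.linspace(0,6.28,40)
    dr([(.031*np.cos(t),.031*np.sin(t),.07) for t in th],(255,0,0))
    for e in(-1,1): dr([(-.013,e*.032,.07),(.013,e*.032,.07),(.013,e*.032,.026),(-.013,e*.032,.026)],(255,0,255))
    return im
if __name__=='__main__':
    a=cv2.convertScaleAbs(cv2.imread('pics/top0.png'),alpha=1.4);b=cv2.convertScaleAbs(cv2.imread('pics/scene0.png'),alpha=1.4)
    rows=[]
    for yaw in(13.6,207.6):
        e=np.radians(20.6);cx,cy=.428-.030*np.sin(e),.304+.030*np.cos(e)
        rows.append(np.hstack([ov(cx,cy,np.radians(yaw),'top',a,162,250,50,38,8),ov(cx,cy,np.radians(yaw),'scene',b,335,82,50,38,8)]))
    cv2.imwrite('pics/ov0.png',np.vstack(rows)[:600])
E
python3 ov.py
```

```text
(no output)
```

View pics/ov0.png

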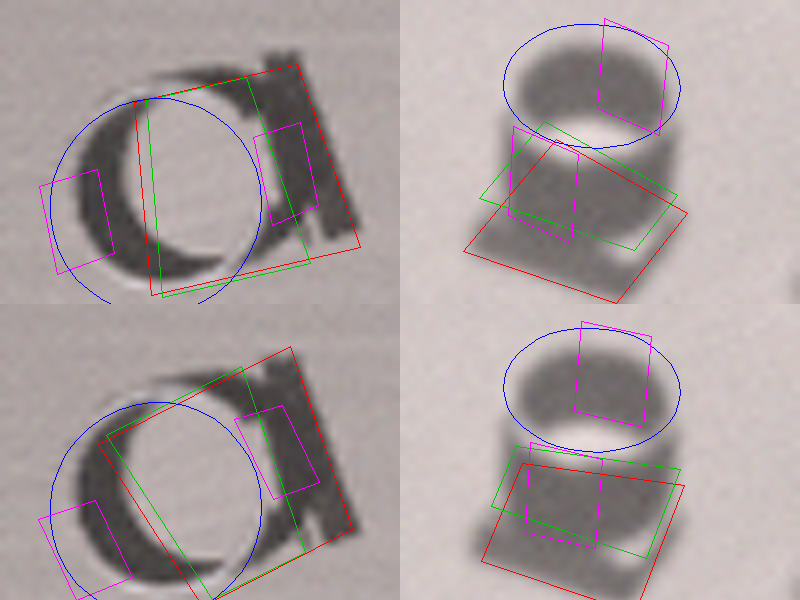

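```bash
python3 - <<'E'
import bench;print([k for k in dir(bench) if k[0]!='_'],getattr(bench,'hold_point_z',None))
E
cat > go.py <<'E'
# usage: go.py cx cy cz yaw  x y z yaw ... ; prints tool-frame shift (cm) and turn for each waypoint
import sys,numpy as np
v=np.array(sys.argv[1:],float).reshape(-1,4)
for a,b in zip(v,v[1:]):
    d=(b-a)*100;c,s=np.cos(a[3]),np.sin(a[3])
    t=(b[3]-a[3]+np.pi)%(2*np.pi)-np.pi
    print('x %.2f y %.2f z %.2f  rz %.3f'%(c*d[0]+s*d[1],s*d[0]-c*d[1],-d[2],-t))
E
python3 go.py .2219 .5027 .2043 2.7258  .56 .02 .12 2.7258
python3 - <<'E'
E
```

```text
['IKError', 'calibration', 'close_job', 'get_obs', 'hold_point_z', 'snapshot'] 0.0188
x -50.43 y -30.50 z 8.43  rz -0.000
```

>>> {"op": "step_arm", "data": {
  "increments": "0 0 0 0 0 -0.15; 0 0 0 0 0 -0.15; 0 0 0 0 0 -0.1157",
  "claw": -1
}}

```text
time: 0.4
tool_pos: [0.222, 0.5028, 0.2048]
ee_rot: [-3.14, -0.001, -3.136]
wrist_force: [-0.4, -0.1, -0.3]
width: 0.0942
```

>>> {"op": "step_arm", "data": {
  "increments": "-2.28 -3.2 0 0 0 0; -2.28 -3.2 0 0 0 0; -2.28 -3.2 0 0 0 0; -2.28 -3.2 0 0 0 0; -2.28 -3.2 0 0 0 0"
}}

```text
time: 0.9
tool_pos: [0.3365, 0.3417, 0.205]
ee_rot: [-3.141, -0.001, -3.141]
wrist_force: [1.2, -0.0, -0.2]
width: 0.0938
```

>>> {"op": "step_arm", "data": {
  "increments": "-2.28 -3.2 0 0 0 0.073; -2.28 -3.2 0 0 0 0; -2.28 -3.2 0 0 0 0; -2.28 -3.2 0 0 0 0; -2.28 -3.2 0 0 0 0"
}}

```text
time: 1.4
tool_pos: [0.4409, 0.1753, 0.205]
ee_rot: [-3.142, -0.001, 3.069]
wrist_force: [-0.4, 0.5, 0.2]
width: 0.0938
```

>>> {"op": "step_arm", "data": {
  "increments": "-2.28 -3.2 0 0 0 0; -2.28 -3.2 0 0 0 0; -2.28 -3.2 1 0 0 0; -2.28 -3.2 2 0 0 0; 0 0 0 0 0 0"
}}

```text
time: 1.9
tool_pos: [0.5218, 0.0387, 0.1713]
ee_rot: [-3.14, -0.006, 3.063]
wrist_force: [-0.4, -0.3, -0.5]
width: 0.0939
```

>>> {"op": "step_arm", "data": {
  "increments": "-2.2 -0.8 1.5 0 0 0; -2.1 -0.8 1.5 0 0 0; 0 0 3.3 0 0 0; 0 0 3.4 0 0 0; 0 0 3.4 0 0 0"
}}

```text
time: 2.4
tool_pos: [0.5636, 0.0241, 0.0434]
ee_rot: [3.141, -0.0, 3.069]
wrist_force: [-0.1, 0.0, 0.4]
width: 0.0943
```

>>> {"op": "step_arm", "data": {
  "increments": "0 0 0 0 0 0; 0 0 0 0 0 0; 0 0 0 0 0 0; 0 0 0 0 0 0; 0 0 0 0 0 0",
  "claw": 1
}}

```text
time: 2.9
tool_pos: [0.5651, 0.0234, 0.0466]
ee_rot: [3.141, 0.004, 3.069]
wrist_force: [-0.9, 0.4, 0.2]
width: 0.0572
```

>>> {"op": "step_arm", "data": {
  "increments": "0 0 0.5 0 0 0; 0 0 0 0 0 0; 0 0 0 0 0 0; 0 0 0 0 0 0; 0 0 0 0 0 0"
}}

```text
time: 3.4
tool_pos: [0.5639, 0.0234, 0.0394]
ee_rot: [3.141, -0.0, 3.069]
wrist_force: [-0.6, 0.3, 0.1]
width: 0.026
```

>>> {"op": "step_arm", "data": {
  "increments": "0 0 0 0 0 0; 0 0 0 0 0 0; 0 0 0 0 0 0"
}}

```text
time: 3.7
tool_pos: [0.5639, 0.0234, 0.0395]
ee_rot: [3.141, -0.0, 3.068]
wrist_force: [0.6, 0.2, -0.5]
width: 0.0265
```

>>> {"op": "step_arm", "data": {
  "increments": "0 0 -4.5 0 0 0; 0 0 -4.5 0 0 0; 1.36 -3.78 0 0 0 0; 1.36 -3.78 0 0 0 0; 1.36 -3.78 0 0 0 0"
}}

```text
time: 4.2
tool_pos: [0.5147, -0.0876, 0.1302]
ee_rot: [-3.141, 0.002, 3.07]
wrist_force: [0.3, -0.4, -0.3]
width: 0.0264
```

>>> {"op": "step_arm", "data": {
  "increments": "1.36 -3.78 0 0 0 0; 1.36 -3.78 0 0 0 0; 1.36 -3.78 0 0 0 0; 1.36 -3.78 0 0 0 0; 1.36 -3.78 0 0 0 0"
}}

```text
time: 4.7
tool_pos: [0.4325, -0.2716, 0.1297]
ee_rot: [-3.141, 0.001, 3.069]
wrist_force: [1.2, -0.6, -0.6]
width: 0.0265
```

>>> {"op": "step_arm", "data": {
  "increments": "1.36 -3.78 0 0 0 0; 1.36 -3.78 0 0 0 0; 0 0 0 0 0 0;0 0 0 0 0 0"
}}

```text
time: 5.1
tool_pos: [0.4003, -0.344, 0.1293]
ee_rot: [3.141, 0.0, 3.066]
wrist_force: [0.3, -0.6, -1.3]
width: 0.0263
```

```bash
python3 - <<'E'
from h import *
print(get_obs()['tool_pos'])
a=snap('top','t1');b=snap('scene','s1')
z=lambda im,x,y:cv2.resize(cv2.convertScaleAbs(im[y:y+110,x:x+130],alpha=1.6),(390,330),interpolation=2)
cv2.imwrite('pics/v1.png',np.hstack([z(a,390,230),z(b,90,190)]))
E
```

```text
[ 0.40026362 -0.34402818  0.1292947 ]
```

View pics/v1.png

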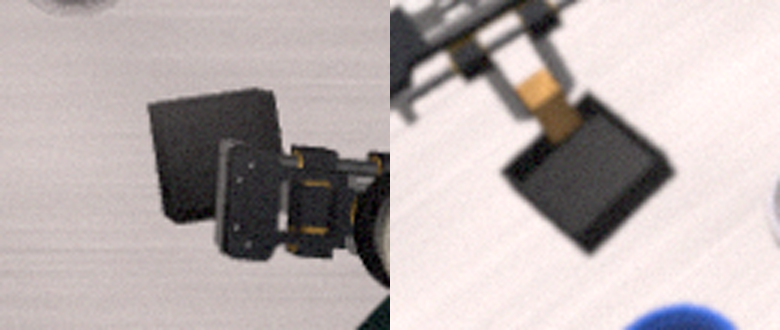

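>>> {"op": "step_arm", "data": {
  "increments": "0 0 3 0 0 0; 0 0 3 0 0 0; 0 0 2 0 0 0; 0 0 0.8 0 0 0; 0 0 0 0 0 0"
}}

```text
time: 5.7
tool_pos: [0.4006, -0.342, 0.0404]
ee_rot: [3.14, -0.002, 3.07]
wrist_force: [-0.5, -0.1, -0.4]
width: 0.0262
```

>>> {"op": "step_arm", "data": {
  "increments": "0 0 0 0 0 0; 0 0 0 0 0 0; 0 0 0 0 0 0; 0 0 0 0 0 0",
  "claw": 0
}}

```text
time: 6.1
tool_pos: [0.4011, -0.3441, 0.0424]
ee_rot: [-3.14, 0.001, 3.068]
wrist_force: [0.1, 0.2, -0.3]
width: 0.047
```

>>> {"op": "step_arm", "data": {
  "increments": "0 0 -4 0 0 0; 0 0 -4 0 0 0; 0 0 0 0 0 0"
}}

```text
time: 6.4
tool_pos: [0.4035, -0.3468, 0.1288]
ee_rot: [-3.133, 0.01, 3.068]
wrist_force: [0.1, -0.7, -0.1]
width: 0.0471
```

```bash
python3 - <<'E'
from h import *
b=snap('scene','s2')
m=cv2.inRange(cv2.cvtColor(b,cv2.COLOR_BGR2HSV),(8,90,50),(25,255,255))[200:300,100:220]
c=max(cv2.findContours(m,0,2)[0],key=cv2.contourArea)+[100,200];r=cv2.boundingRect(c);print(r)
print(proj('scene',(.4,-.344,.004)),proj('scene',(.4,-.344,.056)))
E
python3 go.py .4 -.344 .12 3.069 .423 .327 .16 3.069
python3 go.py .423 .327 .16 3.379 .45 .034 .16 3.379
```

```text
(145, 233, 21, 23)
(np.float64(158.12340385097755), np.float64(249.20706261164142)) (np.float64(151.3064500934824), np.float64(238.95749714482702))
x 2.57 y 67.09 z -4.00  rz -0.000
x 4.27 y -29.11 z -0.00  rz -0.000
```

>>> {"op": "step_arm", "data": {
  "increments": "0.17 4.47 -0.4 0 0 0; 0.17 4.47 -0.4 0 0 0; 0.17 4.47 -0.4 0 0 0; 0.17 4.47 -0.4 0 0 0; 0.17 4.47 -0.4 0 0 0",
  "claw": -1
}}

```text
time: 6.95
tool_pos: [0.4074, -0.1182, 0.1402]
ee_rot: [3.141, -0.002, 3.068]
wrist_force: [0.1, -0.2, 0.3]
width: 0.0835
```

>>> {"op": "step_arm", "data": {
  "increments": "0.17 4.47 -0.2 0 0 0; 0.17 4.47 -0.2 0 0 0; 0.17 4.47 -0.2 0 0 0; 0.17 4.47 -0.2 0 0 0; 0.17 4.47 -0.2 0 0 0"
}}

```text
time: 7.45
tool_pos: [0.4153, 0.1051, 0.1503]
ee_rot: [-3.141, -0.002, 3.068]
wrist_force: [0.9, 0.2, -0.1]
width: 0.0941
```

>>> {"op": "step_arm", "data": {
  "increments": "0.17 4.47 0 0 0 0; 0.17 4.47 0 0 0 0; 0.17 4.47 0 0 0 0; 0.17 4.47 0 0 0 0; 0.17 4.47 0 0 0 0"
}}

```text
time: 7.95
tool_pos: [0.4232, 0.3283, 0.1499]
ee_rot: [-3.14, -0.002, 3.069]
wrist_force: [0.4, -0.3, 0.5]
width: 0.0939
```

>>> {"op": "step_arm", "data": {
  "increments": "0 0 0 0 0 -0.1; 0 0 0 0 0 -0.1; 0 0 0 0 0 -0.11; 0 0 0 0 0 0"
}}

```text
time: 8.35
tool_pos: [0.4234, 0.3266, 0.1498]
ee_rot: [-3.141, -0.003, -2.905]
wrist_force: [1.1, -0.0, -0.5]
width: 0.0937
```

```bash
python3 - <<'E'
from h import *
o=get_obs();print(o['tool_pos'],o['ee_rot'],o['width'])
a=snap('top','t3');b=snap('scene','s3')
z=lambda im,x,y:cv2.resize(cv2.convertScaleAbs(im[y:y+100,x:x+130],alpha=1.6),(390,300),interpolation=2)
cv2.imwrite('pics/v3.png',np.hstack([z(a,130,215),z(b,300,50)]))
E
```

```text
[0.4234363  0.32664191 0.1498038 ] [-3.14072967e+00 -2.69360124e-03 -2.90463687e+00] 0.09370350263772537
```

View pics/v3.png

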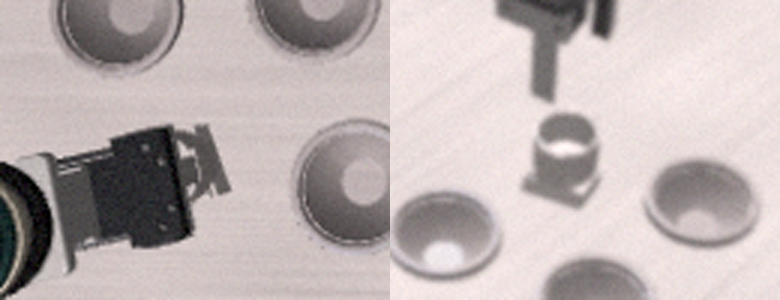

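>>> {"op": "step_arm", "data": {
  "increments": "0 0 3 0 0 0; 0 0 3 0 0 0; 0 0 2.5 0 0 0; 0 0 2 0 0 0; 0 0 0 0 0 0"
}}

```text
time: 8.95
tool_pos: [0.4216, 0.3251, 0.0426]
ee_rot: [-3.139, -0.008, -2.907]
wrist_force: [-0.9, 0.5, -0.6]
width: 0.0939
```

>>> {"op": "step_arm", "data": {
  "increments": "0 0 0 0 0 0; 0 0 0 0 0 0; 0 0 0 0 0 0; 0 0 0 0 0 0; 0 0 0 0 0 0",
  "claw": 1
}}

```text
time: 9.45
tool_pos: [0.4249, 0.3281, 0.0479]
ee_rot: [3.139, 0.003, -2.905]
wrist_force: [-1.0, 2.1, 2.6]
width: 0.0639
```

>>> {"op": "step_arm", "data": {
  "increments": "0 0 0 0 0 0; 0 0 0 0 0 0"
}}

```text
time: 9.65
tool_pos: [0.4249, 0.3281, 0.0479]
ee_rot: [3.139, 0.003, -2.905]
wrist_force: [-0.2, 2.5, 6.7]
width: 0.0634
```

```bash
python3 - <<'E'
from h import *
a=snap('top','t4');b=snap('scene','s4')
z=lambda im,x,y:cv2.resize(cv2.convertScaleAbs(im[y:y+75,x:x+98],alpha=1.6),(392,300),interpolation=2)
cv2.imwrite('pics/v4.png',np.hstack([z(a,150,225),z(b,310,70)]))
E
```

```text
(no output)
```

View pics/v4.png

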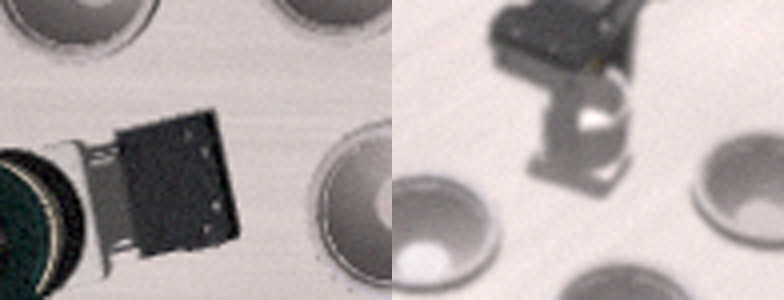

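```bash
python3 go.py .4249 .3281 .048 3.378 .458 .0305 .16 3.378
```

```text
x 3.75 y -29.71 z -11.20  rz -0.000
```

>>> {"op": "step_arm", "data": {
  "increments": "0 0 -2 0 0 0; 0 0 -3 0 0 0; 0 0 -3 0 0 0; 0 0 -3 0 0 0; 0 0 0 0 0 0"
}}

```text
time: 10.25
tool_pos: [0.4259, 0.3274, 0.1596]
ee_rot: [3.141, 0.006, -2.905]
wrist_force: [0.6, 0.9, -4.3]
width: 0.0636
```

>>> {"op": "step_arm", "data": {
  "increments": "0.47 -3.7 0 0 0 0; 0.47 -3.7 0 0 0 0; 0.47 -3.7 0 0 0 0; 0.47 -3.7 0 0 0 0; 0.47 -3.7 0 0 0 0"
}}

```text
time: 10.75
tool_pos: [0.4428, 0.1394, 0.1528]
ee_rot: [-3.141, -0.006, -2.905]
wrist_force: [1.4, 0.7, -3.8]
width: 0.0635
```

>>> {"op": "step_arm", "data": {
  "increments": "0.47 -3.7 0 0 0 0; 0.47 -3.7 0 0 0 0; 0.47 -3.7 0 0 0 0; 0 0 0 0 0 0.15; 0 0 0 0 0 0.15"
}}

```text
time: 11.25
tool_pos: [0.4552, 0.0287, 0.1527]
ee_rot: [-3.141, -0.007, 3.069]
wrist_force: [-0.6, 0.2, -4.5]
width: 0.0635
```

>>> {"op": "step_arm", "data": {
  "increments": "0 0 2 0 0 0.004; 0 0 2 0 0 0; 0 0 2 0 0 0; 0 0 0 0 0 0; 0 0 0 0 0 0"
}}

```text
time: 11.75
tool_pos: [0.4554, 0.0302, 0.0943]
ee_rot: [-3.141, -0.005, 3.074]
wrist_force: [0.8, 0.5, -3.5]
width: 0.0635
```

```bash
python3 - <<'E'
from h import *
o=get_obs();print(o['tool_pos'],o['ee_rot'])
a=snap('top','t5');b=snap('scene','s5')
z=lambda im,x,y:cv2.resize(cv2.convertScaleAbs(im[y:y+75,x:x+98],alpha=1.6),(392,300),interpolation=2)
cv2.imwrite('pics/v5.png',np.hstack([z(a,265,195),z(b,250,140)]))
E
```

```text
[0.45541323 0.0302349  0.0942686 ] [-3.14117987 -0.00485531  3.07437126]
```

View pics/v5.png

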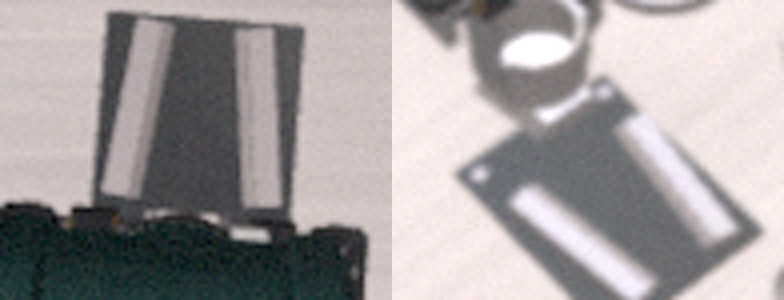

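```bash
python3 - <<'E'
from h import *
p=onz('top',265+203.7/4-.4,195+25/4-.4,.022);q=onz('top',265+191.5/4-.4,195+201/4-.4,.022)
d=p-q;print(p,q,np.arctan2(d[1],d[0]))
# brightness segmentation of rails
g=cv2.cvtColor(cv2.imread('pics/t3.png'),cv2.COLOR_BGR2GRAY)
W=np.array([.5198,.0263]);yw=-.067
for s in(-.03,-.01,.01,.03,.05,.07):
    t=np.arange(-.06,.06,.0005);c,n=np.cos(yw),np.sin(yw)
    v=[]
    for b in t:
        u,w=proj('top',(W[0]+c*s-n*b,W[1]+n*s+c*b,.022));v.append(cv2.getRectSubPix(g,(1,1),(u,w))[0,0])
    v=np.array(v,float);m=v>(v.min()+v.max())/2;e=t[np.flatnonzero(np.diff(m.astype(int)))];print(s,e.round(4))
E
```

```text
[0.59686938 0.02133459 0.022     ] [0.48846775 0.02779823 0.022     ] -0.05955629992152401
-0.03 [-0.0555 -0.032   0.032   0.0535]
-0.01 [-0.0535 -0.0295  0.03    0.053 ]
0.01 [-0.0515 -0.0275  0.0275  0.0505]
0.03 [-0.0495 -0.025   0.025   0.048 ]
0.05 [-0.047  -0.0225  0.0225  0.045 ]
0.07 [-0.0445 -0.0205  0.02    0.043 ]
```

>>> {"op": "step_arm", "data": {
  "increments": "0 0 2 0 0 0; 0 0 1.2 0 0 0; 0 0 0.4 0 0 0; 0 0 0 0 0 0"
}}

```text
time: 12.25
tool_pos: [0.4567, 0.0304, 0.06]
ee_rot: [3.142, -0.001, 3.075]
wrist_force: [-0.1, 0.3, -3.5]
width: 0.0637
```

>>> {"op": "step_arm", "data": {
  "increments": "0 0 0.2 0 0 0; 0 0 0.2 0 0 0; 0 0 0 0 0 0"
}}

```text
time: 12.55
tool_pos: [0.4572, 0.0304, 0.0567]
ee_rot: [3.142, 0.0, 3.074]
wrist_force: [-1.1, -0.9, -4.7]
width: 0.0637
```

>>> {"op": "step_arm", "data": {
  "increments": "0 0 0.15 0 0 0; 0 0 0.15 0 0 0; 0 0 0 0 0 0"
}}

```text
time: 12.85
tool_pos: [0.4573, 0.0304, 0.0539]
ee_rot: [3.142, 0.001, 3.075]
wrist_force: [-1.9, 1.3, -2.1]
width: 0.064
```

>>> {"op": "step_arm", "data": {
  "increments": "-1.2 0 0 0 0 0; -1.2 0 0 0 0 0; -1.2 0 0 0 0 0; -1.2 0 0 0 0 0; 0 0 0 0 0 0"
}}

```text
time: 13.35
tool_pos: [0.508, 0.0268, 0.0539]
ee_rot: [3.142, 0.004, 3.074]
wrist_force: [1.4, 0.0, -0.2]
width: 0.0636
```

>>> {"op": "step_arm", "data": {
  "increments": "-1 0 0 0 0 0; -1 0 0 0 0 0; 0 0 0 0 0 0"
}}

```text
time: 13.65
tool_pos: [0.5273, 0.0256, 0.0539]
ee_rot: [3.141, 0.004, 3.074]
wrist_force: [2.0, 0.1, 1.7]
width: 0.0639
```

>>> {"op": "step_arm", "data": {
  "increments": "-1 0 0 0 0 0; -0.8 0 0 0 0 0; -0.5 0 0 0 0 0; 0 0 0 0 0 0"
}}

```text
time: 14.05
tool_pos: [0.5491, 0.0242, 0.0539]
ee_rot: [3.141, 0.002, 3.075]
wrist_force: [-0.7, -0.5, 4.1]
width: 0.064
```

>>> {"op": "step_arm", "data": {
  "increments": "-0.3 0 0 0 0 0; -0.3 0 0 0 0 0; 0 0 0 0 0 0"
}}

```text
time: 14.35
tool_pos: [0.5534, 0.0235, 0.0539]
ee_rot: [-3.141, -0.001, 3.074]
wrist_force: [-4.1, 0.3, 5.9]
width: 0.0636
```

>>> {"op": "step_arm", "data": {
  "increments": "-0.3 0 0 0 0 0; -0.2 0 0 0 0 0; 0 0 0 0 0 0; 0 0 0 0 0 0"
}}

```text
time: 14.75
tool_pos: [0.5578, 0.0228, 0.054]
ee_rot: [-3.14, -0.002, 3.074]
wrist_force: [-5.1, -0.7, 6.5]
width: 0.0638
```

>>> {"op": "step_arm", "data": {
  "increments": "-0.2 0 0 0 0 0; -0.2 0 0 0 0 0; 0 0 0 0 0 0; 0 0 0 0 0 0"
}}

```text
time: 15.15
tool_pos: [0.5614, 0.0221, 0.054]
ee_rot: [-3.139, -0.003, 3.074]
wrist_force: [-5.5, -1.9, 6.9]
width: 0.0635
```

>>> {"op": "step_arm", "data": {
  "increments": "-0.2 0 0 0 0 0; -0.2 0 0 0 0 0; 0 0 0 0 0 0; 0 0 0 0 0 0"
}}

```text
time: 15.55
tool_pos: [0.5636, 0.0218, 0.0541]
ee_rot: [-3.139, -0.007, 3.074]
wrist_force: [-10.3, -2.6, 10.6]
width: 0.0636
```

>>> {"op": "step_arm", "data": {
  "increments": "-0.3 0 0 0 0 0; -0.3 0 0 0 0 0; 0 0 0 0 0 0; 0 0 0 0 0 0"
}}

```text
time: 15.95
tool_pos: [0.5646, 0.0219, 0.054]
ee_rot: [-3.139, -0.019, 3.075]
wrist_force: [-22.3, -1.9, 19.8]
width: 0.0638
```

>>> {"op": "step_arm", "data": {
  "increments": "-0.3 0 0 0 0 0; -0.3 0 0 0 0 0; 0 0 0 0 0 0; 0 0 0 0 0 0"
}}

```text
time: 16.35
tool_pos: [0.5684, 0.0217, 0.0533]
ee_rot: [-3.139, -0.024, 3.075]
wrist_force: [-27.6, -1.0, 20.8]
width: 0.0637
```

>>> {"op": "step_arm", "data": {
  "increments": "0 0 0 0 0 0; 0 0 0 0 0 0; 0 0 0 0 0 0; 0 0 0 0 0 0",
  "claw": -1
}}

```text
time: 16.75
tool_pos: [0.5791, 0.0222, 0.0531]
ee_rot: [3.141, 0.0, 3.074]
wrist_force: [-0.4, -0.2, -0.7]
width: 0.0917
```

>>> {"op": "step_arm", "data": {
  "increments": "0 0 -3 0 0 0; 0 0 -4 0 0 0; 0 4.5 -2 0 0 0; 0 4.5 0 0 0 0; 0 4.5 0 0 0 0"
}}

```text
time: 17.25
tool_pos: [0.5891, 0.1582, 0.145]
ee_rot: [3.141, 0.003, 3.073]
wrist_force: [0.8, 0.4, -0.8]
width: 0.0938
```

>>> {"op": "step_arm", "data": {
  "increments": "0 4.5 0 0 0 0; 0 4.5 0 0 0 0; 2 4.5 0 0 0 0; 4 0 0 0 0 0; 4 0 0 0 0 0"
}}

```text
time: 17.75
tool_pos: [0.4961, 0.2999, 0.1418]
ee_rot: [-3.141, -0.002, 3.076]
wrist_force: [-0.1, 1.0, 0.0]
width: 0.0941
```

```bash
cat >> ov.py <<'E'
def wayxy(s,b=0):
    c,n=np.cos(-.067),np.sin(-.067);return .5198+c*s-n*b,.0263+n*s+c*b
E
python3 - <<'E'
from ov import *
o=get_obs();print(o['tool_pos'],o['ee_rot'])
a=cv2.convertScaleAbs(snap('top','t6'),alpha=1.4);b=cv2.convertScaleAbs(snap('scene','s6'),alpha=1.4)
x,y=wayxy(.04)
cv2.imwrite('pics/v6.png',np.vstack([np.hstack([ov(x,y,-.067,'top',a,288,190,56,42,7),ov(x,y,-.067,'scene',b,284,150,56,42,7)]),
 np.hstack([cv2.resize(a[190:232,288:344],None,fx=7,fy=7),cv2.resize(b[150:192,284:340],None,fx=7,fy=7)])]))
E
```

```text
[0.49613641 0.29989861 0.14179577] [-3.14089823e+00 -1.69697489e-03  3.07641134e+00]
```

View pics/v6.png

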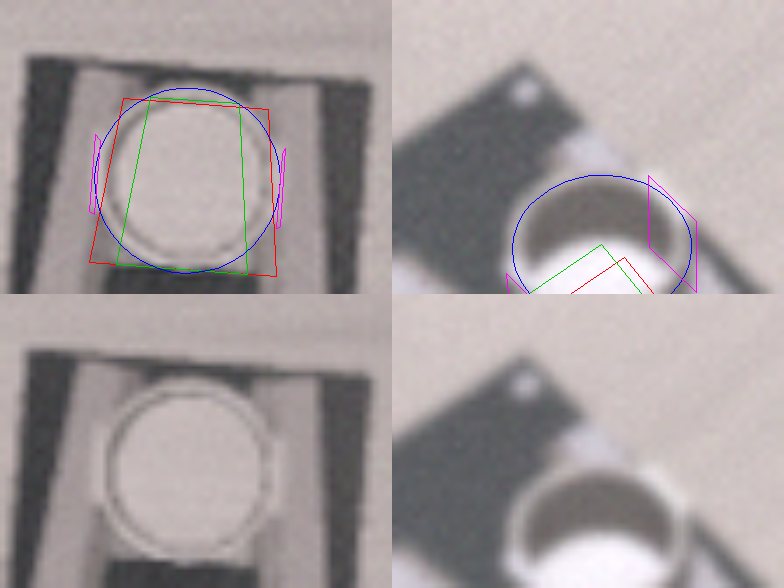

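```bash
cat > lids.py <<'E'
from h import *
def circ(n,x,y,z,r,img,s,ox,oy,col):
    q=np.array([proj(n,(x+r*np.cos(t),y+r*np.sin(t),z)) for t in np.linspace(0,6.28,60)])
    cv2.polylines(img,[(((q-[ox,oy]+.5)*s)).astype(int)],True,col,1)
def edge_fit(n,g,x,y,z,r):
    # radial search of the strongest edge about the predicted rim circle, least squares on centre
    for _ in range(4):
        A=[];B=[]
        for t in np.linspace(0,2*np.pi,72,endpoint=False):
            d=np.array([np.cos(t),np.sin(t)]);rr=np.arange(r-.008,r+.008,.0005)
            v=np.array([cv2.getRectSubPix(g,(1,1),proj(n,(x+a*d[0],y+a*d[1],z)))[0,0] for a in rr],float)
            v=np.convolve(v,np.ones(5)/5,'valid');k=np.diff(v);i=np.argmax(np.abs(k))
            if abs(k[i])>1: A.append(d);B.append(rr[i+2]+.00025-r)
        A=np.array(A);B=np.array(B)
        if len(A)<15: return x,y,0,0
        M=np.c_[A,np.ones(len(A))];w=np.ones(len(A))
        for _ in range(5):
            s=np.linalg.lstsq(M*w[:,None],B*w,rcond=None)[0];w=1/(1+(np.abs(M@s-B)/.001)**2)
        x+=s[0];y+=s[1]
    return x,y,s[2],len(A)
E
python3 - <<'E'
from lids import *
a=cv2.imread('pics/t6.png');b=cv2.imread('pics/s6.png')
L=[(.5511,.3761),(.5641,.2157),(.4111,.1792),(.5695,-.2161)]
ga=cv2.cvtColor(a,6);gb=cv2.cvtColor(b,6)
tiles=[]
for x,y in L:
    fo=edge_fit('top',ga,x,y,.036,.054);fs=edge_fit('scene',gb,x,y,.042,.046)
    print('top outer',np.round(fo,4),'scene inner',np.round(fs,4))
    row=[]
    for n,im in(('top',a),('scene',b)):
        u,v=map(int,proj(n,(x,y,.03)));u-=32;v-=32
        t=cv2.resize(cv2.convertScaleAbs(im[v:v+64,u:u+64],alpha=1.5),(192,192),interpolation=2)
        circ(n,fo[0],fo[1],.042,.046,t,3,u,v,(0,0,255));circ(n,fo[0],fo[1],.036,.054,t,3,u,v,(0,200,0));row.append(t)
    tiles.append(np.vstack(row))
cv2.imwrite('pics/v7.png',np.hstack(tiles))
E
```

```text
Traceback (most recent call last):
  File "lids.py", line 11, in edge_fit
    v=np.array([cv2.getRectSubPix(g,(1,1),proj(n,(x+a*d[0],y+a*d[1],z)))[0,0] for a in rr],float)
                                          ~~~~^^^^^^^^^^^^^^^^^^^^^^^^^
  File "h.py", line 16, in proj
    K,k1,e,M=cam(n);q=M.T@(np.array(p)-e);s=np.array([q[0],-q[1]])/-q[2];s=s*(1+k1*(s@s))
             ~~~^^^
  File "h.py", line 5, in cam
    c=calibration(n);o=np.array(c["orientation"],float)
ValueError: time passes only in moves, steps and waits
```

```bash
sed -i 's/^def cam/import functools\n@functools.lru_cache(None)\ndef cam/' h.py
cat > fit.py <<'E'
from lids import *
import sys
def run(a,b,L,out=None):
    ga=cv2.cvtColor(a,6);gb=cv2.cvtColor(b,6);tiles=[]
    for x,y in L:
        fo=edge_fit('top',ga,x,y,.036,.054);fs=edge_fit('scene',gb,x,y,.042,.046)
        print('top outer',np.round(fo,4),'scene inner',np.round(fs,4))
        row=[]
        for n,im in(('top',a),('scene',b)):
            u,v=map(int,proj(n,(x,y,.03)));u-=32;v-=32
            t=cv2.resize(cv2.convertScaleAbs(im[v:v+64,u:u+64],alpha=1.5),(192,192),interpolation=2)
            circ(n,fo[0],fo[1],.042,.046,t,3,u,v,(0,0,255));circ(n,fo[0],fo[1],.036,.054,t,3,u,v,(0,200,0));row.append(t)
        tiles.append(np.vstack(row))
    if out: cv2.imwrite(out,np.hstack(tiles))
L=[(.5511,.3761),(.5641,.2157),(.4111,.1792),(.5695,-.2161)]
if __name__=='__main__': run(cv2.imread('pics/t6.png'),cv2.imread('pics/s6.png'),L,'pics/v7.png')
E
python3 fit.py
```

```text
top outer [ 5.511e-01  3.766e-01 -1.600e-03  7.100e+01] scene inner [5.513e-01 3.753e-01 2.900e-03 7.200e+01]
top outer [ 5.652e-01  2.156e-01 -2.500e-03  7.200e+01] scene inner [5.645e-01 2.149e-01 3.100e-03 7.200e+01]
top outer [ 4.142e-01  1.785e-01 -2.700e-03  7.200e+01] scene inner [4.123e-01 1.770e-01 3.000e-03 7.200e+01]
top outer [ 5.695e-01 -2.161e-01 -2.400e-03  7.200e+01] scene inner [ 5.699e-01 -2.223e-01  3.200e-03  7.200e+01]
```

View pics/v7.png

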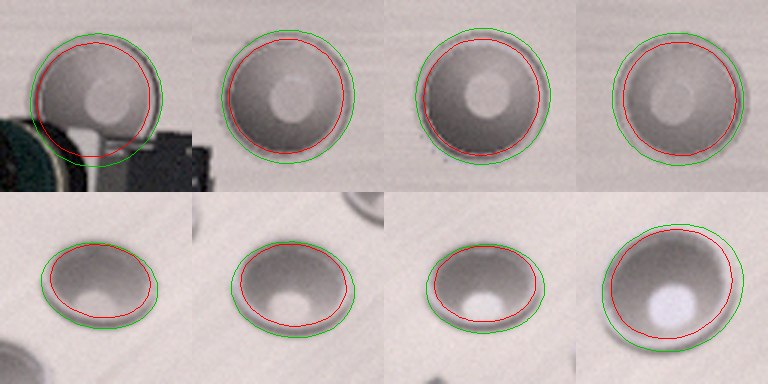

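>>> {"op": "step_arm", "data": {
  "increments": "0 0 0 0 0 -0.065; -3.4 -1.7 0 0 0 0; -3.5 -1.8 1 0 0 0; 0 0 2 0 0 0; 0 0 0 0 0 0",
  "claw": 0.15
}}

```text
time: 18.35
tool_pos: [0.566, 0.2616, 0.1098]
ee_rot: [-3.14, -0.005, 3.137]
wrist_force: [0.1, -0.4, -0.7]
width: 0.0575
```

>>> {"op": "step_arm", "data": {
  "increments": "0 0 2 0 0 0; 0 0 2 0 0 0; 0 0 0 0 0 0; 0 0 0 0 0 0"
}}

```text
time: 18.75
tool_pos: [0.5661, 0.2635, 0.0741]
ee_rot: [3.141, 0.0, 3.14]
wrist_force: [0.1, 0.7, 0.4]
width: 0.0398
```

>>> {"op": "step_arm", "data": {
  "increments": "0.1 0.2 2 0 0 0; 0 0 1.7 0 0 0; 0 0 0.5 0 0 0; 0 0 0 0 0 0;0 0 0 0 0 0"
}}

```text
time: 19.25
tool_pos: [0.5661, 0.2656, 0.0332]
ee_rot: [3.141, 0.003, 3.14]
wrist_force: [1.6, 0.3, 0.3]
width: 0.0399
```

>>> {"op": "step_arm", "data": {
  "increments": "0 0 0 0 0 0; 0 0 0 0 0 0; 0 0 0 0 0 0; 0 0 0 0 0 0; 0 0 0 0 0 0",
  "claw": 1
}}

```text
time: 19.75
tool_pos: [0.5661, 0.2652, 0.0324]
ee_rot: [3.141, 0.003, 3.14]
wrist_force: [0.4, -0.3, 2.6]
width: 0.009
```

>>> {"op": "step_arm", "data": {
  "increments": "0 0 -2.5 0 0 0; 0 0 -3 0 0 0; 0 0 -3 0 0 0; 0 0 -3 0 0 0; 0 0 0 0 0 0"
}}

```text
time: 20.25
tool_pos: [0.5675, 0.2661, 0.1517]
ee_rot: [3.138, 0.009, 3.139]
wrist_force: [0.8, 0.1, -1.4]
width: 0.0068
```

```bash
python3 - <<'E'
from lids import *
o=get_obs();p=o['tool_pos'];print(p,o['width'],o['wrist_force'])
a=snap('top','t7');b=snap('scene','s7')
print('collar',onz('top',314.6,214.7,.076))
z=p[2]+.0096
print(edge_fit('scene',cv2.cvtColor(b,6),.565,.2152,z,.046))
E
```

```text
[0.56754076 0.26606061 0.1517389 ] 0.006760756691493765 [ 0.78179138  0.07492019 -1.40187882]
collar [0.56083374 0.0228677  0.076     ]
(np.float64(0.5679628961143237), np.float64(0.211345185377642), np.float64(0.00273944871814825), 66)
```

```bash
python3 - <<'E'
import cv2,numpy as np
b=cv2.imread('pics/s7.png')
from h import proj
u,v=map(int,proj('scene',(.567,.22,.15)))
cv2.imwrite('pics/v8.png',cv2.resize(cv2.convertScaleAbs(b[v-45:v+45,u-60:u+60],alpha=1.5),(600,450),interpolation=2))
E
```

```text
(no output)
```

View pics/v8.png

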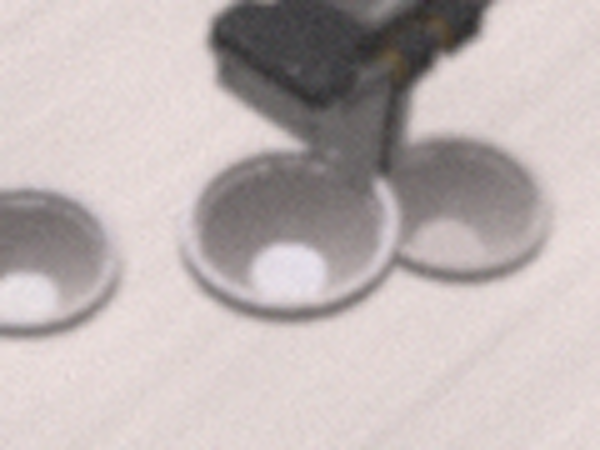

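>>> {"op": "step_arm", "data": {
  "increments": "0.11 -3.85 0 0 0 0; 0.11 -3.85 0 0 0 0; 0.11 -3.85 0 0 0 0; 0.11 -3.85 0 0 0 0; 0.11 -3.85 0 0 0 0"
}}

```text
time: 20.85
tool_pos: [0.5571, 0.0712, 0.1427]
ee_rot: [-3.142, -0.006, 3.14]
wrist_force: [0.2, -1.0, -2.9]
width: 0.0071
```

>>> {"op": "step_arm", "data": {
  "increments": "0 0 2 0 0 0; 0 0 1 0 0 0; 0 0 0 0 0 0; 0 0 0 0 0 0"
}}

```text
time: 21.25
tool_pos: [0.5583, 0.0734, 0.1151]
ee_rot: [3.141, -0.003, 3.141]
wrist_force: [1.4, 0.0, -0.8]
width: 0.0069
```

>>> {"op": "step_arm", "data": {
  "increments": "-0.35 0 0 0 0 0; 0 0 0.5 0 0 0; 0 0 0.3 0 0 0; 0 0 0 0 0 0; 0 0 0 0 0 0"
}}

```text
time: 21.75
tool_pos: [0.5626, 0.0728, 0.1085]
ee_rot: [3.142, 0.0, 3.14]
wrist_force: [0.2, 0.5, -1.1]
width: 0.007
```

>>> {"op": "step_arm", "data": {
  "increments": "0 0 0.2 0 0 0; 0 0 0.1 0 0 0; 0 0 0 0 0 0"
}}

```text
time: 22.05
tool_pos: [0.5634, 0.0729, 0.1068]
ee_rot: [3.141, 0.002, 3.14]
wrist_force: [0.1, 0.8, 4.0]
width: 0.0071
```

>>> {"op": "step_arm", "data": {
  "increments": "0.1 0.05 0.15 0 0 0; 0 0 0.1 0 0 0; 0 0 0 0 0 0; 0 0 0 0 0 0"
}}

```text
time: 22.45
tool_pos: [0.5635, 0.0737, 0.1058]
ee_rot: [3.141, 0.006, 3.14]
wrist_force: [1.8, 2.0, 7.4]
width: 0.0068
```

>>> {"op": "step_arm", "data": {
  "increments": "0 0 0 0 0 0; 0 0 0 0 0 0; 0 0 0 0 0 0; 0 0 0 0 0 0",
  "claw": 0.3
}}

```text
time: 22.85
tool_pos: [0.5609, 0.0728, 0.1019]
ee_rot: [-3.141, -0.002, 3.139]
wrist_force: [-0.5, -0.5, -0.3]
width: 0.0323
```

>>> {"op": "step_arm", "data": {
  "increments": "0 0 -1.5 0 0 0; 0 0 -2.5 0 0 0; 0 4 -2 0 0 0; 0 4 0 0 0 0; 0 4 0 0 0 0"
}}

```text
time: 23.35
tool_pos: [0.5628, 0.1941, 0.1655]
ee_rot: [3.141, 0.004, 3.138]
wrist_force: [-0.1, -0.7, 0.6]
width: 0.0329
```

>>> {"op": "step_arm", "data": {
  "increments": "0 4 0 0 0 0; 0 4 0 0 0 0; 0 0 0 0 0 0"
}}

```text
time: 23.65
tool_pos: [0.5613, 0.2777, 0.1635]
ee_rot: [3.14, 0.0, -3.138]
wrist_force: [0.1, 0.5, 0.1]
width: 0.0329
```

```bash
cat > chk.py <<'E'
from fit import *
def chk(tag,n,rest,bx=.5608,by=.023):
    o=get_obs();print(o['time'],o['tool_pos'])
    a=snap('top','t'+tag);b=snap('scene','s'+tag)
    z=.070+.012*(n-1)
    print('stack top',np.round(edge_fit('top',cv2.cvtColor(a,6),bx,by,z+.036,.054),4),'scene',np.round(edge_fit('scene',cv2.cvtColor(b,6),bx,by,z+.042,.046),4))
    run(a,b,rest)
    t=[]
    for m,im in(('top',a),('scene',b)):
        u,v=map(int,proj(m,(bx,by,z)));u-=40;v-=40
        q=cv2.resize(cv2.convertScaleAbs(im[v:v+80,u:u+80],alpha=1.5),(400,400),interpolation=2)
        circ(m,bx,by,z+.042,.046,q,5,u,v,(0,0,255));t.append(q)
    cv2.imwrite('pics/v'+tag+'.png',np.hstack(t))
E
python3 -c "
from chk import *
chk('9',1,[L[0],L[2],(.5697,-.2205)])"
```

```text
23.65 [0.56133187 0.27774402 0.16347914]
stack top [5.612e-01 2.340e-02 2.000e-04 7.200e+01] scene [5.598e-01 1.860e-02 4.600e-03 7.200e+01]
top outer [ 5.500e-01  3.786e-01 -2.000e-04  6.000e+01] scene inner [5.508e-01 3.748e-01 3.200e-03 7.200e+01]
top outer [ 4.142e-01  1.785e-01 -2.800e-03  7.200e+01] scene inner [4.120e-01 1.765e-01 3.200e-03 7.200e+01]
top outer [ 5.737e-01 -2.186e-01 -3.700e-03  7.200e+01] scene inner [ 5.701e-01 -2.223e-01  3.200e-03  7.200e+01]
```

View pics/v9.png

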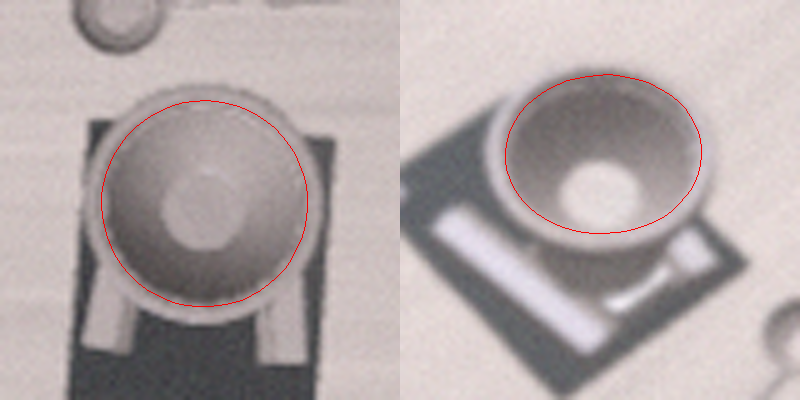

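>>> {"op": "step_arm", "data": {
  "increments": "0.5 2.4 1 0 0 0; 0.5 2.4 2 0 0 0; 0 0 3 0 0 0; 0 0 3 0 0 0; 0 0 0 0 0 0",
  "claw": 0.15
}}

```text
time: 24.25
tool_pos: [0.5494, 0.3181, 0.0679]
ee_rot: [-3.137, -0.009, 3.138]
wrist_force: [-0.2, -0.9, -1.3]
width: 0.0394
```

>>> {"op": "step_arm", "data": {
  "increments": "0 0 0 0 0 0; 0 0 0 0 0 0"
}}

```text
time: 24.45
tool_pos: [0.5539, 0.3209, 0.0757]
ee_rot: [3.14, 0.004, 3.138]
wrist_force: [0.1, 1.4, -0.7]
width: 0.04
```

>>> {"op": "step_arm", "data": {
  "increments": "0.25 0.5 1.5 0 0 0; 0 0 1.7 0 0 0; 0 0 1 0 0 0; 0 0 0.2 0 0 0;0 0 0 0 0 0"
}}

```text
time: 24.95
tool_pos: [0.5496, 0.3262, 0.0288]
ee_rot: [-3.141, -0.0, 3.14]
wrist_force: [0.5, 0.3, 0.1]
width: 0.0394
```

>>> {"op": "step_arm", "data": {
  "increments": "0 0 0 0 0 0; 0 0 0 0 0 0; 0 0 0 0 0 0; 0 0 0 0 0 0; 0 0 0 0 0 0",
  "claw": 1
}}

```text
time: 25.45
tool_pos: [0.5496, 0.3268, 0.03]
ee_rot: [3.14, 0.0, 3.14]
wrist_force: [-0.9, 0.6, 3.4]
width: 0.0102
```

>>> {"op": "step_arm", "data": {
  "increments": "0 0 -2.5 0 0 0; 0 0 -3 0 0 0; 0 0 -4 0 0 0; 0 0 -4 0 0 0; 0 0 0 0 0 0"
}}

```text
time: 25.95
tool_pos: [0.553, 0.3275, 0.1718]
ee_rot: [3.136, 0.013, 3.139]
wrist_force: [1.1, 1.1, -0.6]
width: 0.0085
```

>>> {"op": "step_arm", "data": {
  "increments": "0 -3.94 0 0 0 0; 0 -3.94 0 0 0 0; -0.1 -3.94 0 0 0 0; -0.1 -3.94 0 0 0 0; -0.1 -3.94 0 0 0 0"
}}

```text
time: 26.45
tool_pos: [0.5513, 0.1273, 0.162]
ee_rot: [-3.141, -0.002, 3.14]
wrist_force: [0.2, 0.1, -2.0]
width: 0.0082
```

>>> {"op": "step_arm", "data": {
  "increments": "-0.1 -3.94 0 0 0 0; -0.1 -3.94 0 0 0 0; -0.1 -3.94 0 0 0 0; 0 -3.94 0 0 0 0; 0 0 0 0 0 0"
}}

```text
time: 26.95
tool_pos: [0.554, -0.0332, 0.162]
ee_rot: [-3.139, -0.003, 3.133]
wrist_force: [-0.4, 0.2, -0.1]
width: 0.0087
```

>>> {"op": "step_arm", "data": {
  "increments": "0 0 0 0 0 0; 0 0 0 0 0 0"
}}

```text
time: 27.15
tool_pos: [0.5545, -0.0275, 0.163]
ee_rot: [3.141, -0.002, 3.14]
wrist_force: [-0.1, 0.7, -0.5]
width: 0.0084
```

>>> {"op": "step_arm", "data": {
  "increments": "-0.5 0.05 1 0 0 0; 0 0 1.5 0 0 0; 0 0 1 0 0 0; 0 0 0.8 0 0 0; 0 0 0 0 0 0"
}}

```text
time: 27.65
tool_pos: [0.5587, -0.0273, 0.1198]
ee_rot: [3.141, -0.003, 3.14]
wrist_force: [-2.2, 0.7, 1.9]
width: 0.0069
```

>>> {"op": "step_arm", "data": {
  "increments": "0 0 0 0 0 0; 0 0 0.2 0 0 0; 0 0 0.2 0 0 0; 0 0 0 0 0 0"
}}

```text
time: 28.05
tool_pos: [0.5599, -0.0286, 0.119]
ee_rot: [-3.14, 0.001, 3.139]
wrist_force: [-4.7, -0.9, 8.6]
width: 0.007
```

```bash
python3 - <<'E'
from lids import *
o=get_obs();p=o['tool_pos'];print(p)
a=snap('top','t10');b=snap('scene','s10')
for z in (.124,.128,.132):
    print(z,np.round(edge_fit('scene',cv2.cvtColor(b,6),.561,.0232,z,.046),4),np.round(edge_fit('top',cv2.cvtColor(a,6),.561,.0232,z-.006,.054),4))
t=[]
for m,im in(('top',a),('scene',b)):
    u,v=map(int,proj(m,(.561,.0232,.12)));u-=40;v-=40
    q=cv2.resize(cv2.convertScaleAbs(im[v:v+80,u:u+80],alpha=1.5),(400,400),interpolation=2)
    circ(m,.561,.0232,.126,.046,q,5,u,v,(0,0,255));circ(m,.561,.0232,.112,.054,q,5,u,v,(0,255,0));t.append(q)
cv2.imwrite('pics/v10.png',np.hstack(t))
E
```

```text
[ 0.55988264 -0.02860643  0.11901896]
0.124 [5.688e-01 1.970e-02 1.200e-03 7.100e+01] [5.634e-01 2.510e-02 4.000e-04 4.400e+01]
0.128 [5.705e-01 1.750e-02 1.200e-03 7.100e+01] [5.635e-01 2.470e-02 4.000e-04 4.400e+01]
0.132 [5.728e-01 1.570e-02 1.200e-03 7.100e+01] [5.65e-01 1.95e-02 1.30e-03 4.80e+01]
```

View pics/v10.png

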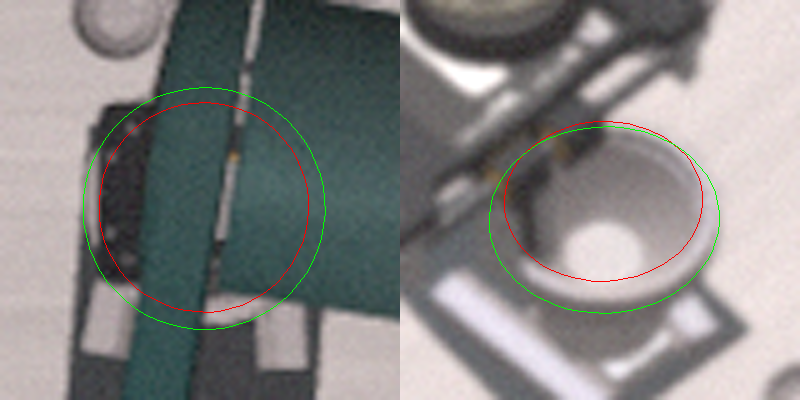

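>>> {"op": "step_arm", "data": {
  "increments": "0.2 0 0 0 0 0; 0.15 0 0 0 0 0; 0 0 0 0 0 0; 0 0 0.15 0 0 0; 0 0 0 0 0 0"
}}

```text
time: 28.65
tool_pos: [0.5581, -0.0285, 0.1185]
ee_rot: [-3.14, 0.005, 3.139]
wrist_force: [-3.5, -0.8, 9.3]
width: 0.007
```

>>> {"op": "step_arm", "data": {
  "increments": "0 0 0 0 0 0; 0 0 0 0 0 0; 0 0 0 0 0 0; 0 0 0 0 0 0",
  "claw": 0.3
}}

```text
time: 29.05
tool_pos: [0.5565, -0.0279, 0.115]
ee_rot: [3.141, 0.0, 3.139]
wrist_force: [0.8, -0.2, -0.3]
width: 0.0324
```

>>> {"op": "step_arm", "data": {
  "increments": "0 0 -1.5 0 0 0; 0 0 -2.5 0 0 0; 2 0 -2 0 0 0; 4 0 0 0 0 0; 4 2 0 0 0 0"
}}

```text
time: 29.55
tool_pos: [0.4565, -0.0089, 0.1771]
ee_rot: [-3.141, 0.003, 3.137]
wrist_force: [-0.5, 1.5, 1.0]
width: 0.0329
```

>>> {"op": "step_arm", "data": {
  "increments": "1 4.5 0 0 0 0; 1 4.5 0 0 0 0; 0 4.5 0 0 0 0; 0 4.5 0 0 0 0; 0 4.5 0 0 0 0"
}}

```text
time: 30.05
tool_pos: [0.4369, 0.2193, 0.1768]
ee_rot: [3.141, 0.002, 3.14]
wrist_force: [1.0, 0.2, -0.3]
width: 0.033
```

```bash
python3 -c "
from chk import *
chk('11',2,[L[2],(.5697,-.2205)],.561,.0232)"
```

```text
30.05 [0.43691789 0.21925895 0.17681717]
stack top [5.624e-01 2.420e-02 5.000e-04 7.200e+01] scene [5.627e-01 2.020e-02 2.700e-03 7.200e+01]
top outer [ 4.117e-01  1.789e-01 -5.000e-04  5.900e+01] scene inner [4.121e-01 1.762e-01 2.700e-03 7.200e+01]
top outer [ 5.737e-01 -2.194e-01 -3.800e-03  7.200e+01] scene inner [ 5.699e-01 -2.226e-01  3.200e-03  7.200e+01]
```

>>> {"op": "step_arm", "data": {
  "increments": "1.2 0.4 2 0 0 0; 1.3 0.5 3 0 0 0; 0 0 3 0 0 0; 0 0 2 0 0 0; 0 0 0 0 0 0",
  "claw": 0.15
}}

```text
time: 30.65
tool_pos: [0.4099, 0.2248, 0.0728]
ee_rot: [-3.139, -0.006, 3.139]
wrist_force: [1.0, -0.6, 0.4]
width: 0.0402
```

>>> {"op": "step_arm", "data": {
  "increments": "0 0 0 0 0 0; 0 0 0 0 0 0; 0 0 0 0 0 0"
}}

```text
time: 30.95
tool_pos: [0.4133, 0.2266, 0.0773]
ee_rot: [3.14, 0.003, 3.139]
wrist_force: [-0.5, 0.2, 0.2]
width: 0.0398
```

>>> {"op": "step_arm", "data": {
  "increments": "0.13 0.14 1.5 0 0 0; 0 0 1.7 0 0 0; 0 0 1.1 0 0 0; 0 0 0.2 0 0 0;0 0 0 0 0 0"
}}

```text
time: 31.45
tool_pos: [0.4108, 0.2278, 0.0307]
ee_rot: [3.142, 0.0, 3.139]
wrist_force: [0.0, 0.4, -0.2]
width: 0.0397
```

>>> {"op": "step_arm", "data": {
  "increments": "0 0 0 0 0 0; 0 0 0 0 0 0; 0 0 0 0 0 0; 0 0 0 0 0 0; 0 0 0 0 0 0",
  "claw": 1
}}

```text
time: 31.95
tool_pos: [0.4104, 0.2277, 0.031]
ee_rot: [-3.141, -0.001, 3.139]
wrist_force: [-2.7, -1.3, 2.9]
width: 0.0096
```

>>> {"op": "step_arm", "data": {
  "increments": "0 0 0 0 0 0; 0 0 -2.5 0 0 0; 0 0 -4 0 0 0; 0 0 -4.5 0 0 0; 0 0 -4.5 0 0 0"
}}

```text
time: 32.45
tool_pos: [0.4103, 0.2277, 0.1861]
ee_rot: [-3.141, -0.001, 3.14]
wrist_force: [-0.5, 1.0, -0.5]
width: 0.0074
```

>>> {"op": "step_arm", "data": {
  "increments": "0 0 0 0 0 0; 0 0 0 0 0 0"
}}

```text
time: 32.65
tool_pos: [0.4113, 0.2281, 0.1862]
ee_rot: [3.14, 0.002, 3.14]
wrist_force: [-0.2, -0.3, -1.6]
width: 0.0074
```

>>> {"op": "step_arm", "data": {
  "increments": "-2.48 -2.57 0 0 0 0; -2.48 -2.57 0 0 0 0; -2.48 -2.57 0 0 0 0; -2.48 -2.57 0 0 0 0; -2.48 -2.57 0 0 0 0"
}}

```text
time: 33.15
tool_pos: [0.5339, 0.0978, 0.1819]
ee_rot: [-3.141, -0.005, 3.14]
wrist_force: [1.1, 0.3, -1.3]
width: 0.0072
```

>>> {"op": "step_arm", "data": {
  "increments": "-2.48 -2.57 0 0 0 0; 0 0 1 0 0 0; 0 0 1 0 0 0; 0 0 0 0 0 0; 0 0 0 0 0 0"
}}

```text
time: 33.65
tool_pos: [0.5578, 0.0742, 0.1641]
ee_rot: [3.141, -0.003, 3.141]
wrist_force: [-0.7, 0.5, -1.3]
width: 0.0071
```

>>> {"op": "step_arm", "data": {
  "increments": "-0.25 0 1 0 0 0; 0 0 1 0 0 0; 0 0 0.9 0 0 0; 0 0 0 0 0 0; 0 0 0 0 0 0"
}}

```text
time: 34.15
tool_pos: [0.5613, 0.0733, 0.136]
ee_rot: [3.142, -0.001, 3.14]
wrist_force: [-0.1, 0.1, -1.6]
width: 0.0062
```

>>> {"op": "step_arm", "data": {
  "increments": "0 0 0.3 0 0 0; 0 0 0.2 0 0 0; 0 0 0 0 0 0; 0 0 0 0 0 0"
}}

```text
time: 34.55
tool_pos: [0.5618, 0.0732, 0.1319]
ee_rot: [3.142, 0.0, 3.139]
wrist_force: [-0.6, 0.6, -0.7]
width: 0.0067
```

>>> {"op": "step_arm", "data": {
  "increments": "0.1 0 0.3 0 0 0; 0 0 0.2 0 0 0; 0 0 0 0 0 0; 0 0 0 0 0 0"
}}

```text
time: 34.95
tool_pos: [0.561, 0.0733, 0.1277]
ee_rot: [3.142, 0.002, 3.14]
wrist_force: [-1.6, 0.4, 4.1]
width: 0.0065
```

>>> {"op": "step_arm", "data": {
  "increments": "0.05 0 0.1 0 0 0; 0 0 0 0 0 0; 0 0 0 0 0 0"
}}

```text
time: 35.25
tool_pos: [0.5608, 0.0734, 0.1273]
ee_rot: [3.141, 0.003, 3.14]
wrist_force: [-1.7, 1.1, 6.2]
width: 0.0069
```

>>> {"op": "step_arm", "data": {
  "increments": "0 0 0 0 0 0; 0 0 0 0 0 0; 0 0 0 0 0 0; 0 0 0 0 0 0",
  "claw": 0.3
}}

```text
time: 35.65
tool_pos: [0.5603, 0.0731, 0.1254]
ee_rot: [-3.141, 0.001, 3.14]
wrist_force: [0.1, -0.8, 0.7]
width: 0.0322
```

>>> {"op": "step_arm", "data": {
  "increments": "0 0 -1.5 0 0 0; 0 0 -2.5 0 0 0; 2 0 -2 0 0 0; 4 -2 0 0 0 0; 3 -4 0 0 0 0"
}}

```text
time: 36.15
tool_pos: [0.4693, 0.0141, 0.1868]
ee_rot: [-3.142, 0.002, -3.14]
wrist_force: [0.9, -1.5, 0.3]
width: 0.0326
```

>>> {"op": "step_arm", "data": {
  "increments": "2 -4.5 0 0 0 0; 0 -4.5 0 0 0 0; 0 -4.5 0 0 0 0; 0 -4.5 0 0 0 0; 0 -4.5 0 0 0 0"
}}

```text
time: 36.65
tool_pos: [0.4491, -0.2137, 0.1862]
ee_rot: [-3.141, 0.001, 3.139]
wrist_force: [0.9, 0.4, 0.5]
width: 0.0332
```

```bash
python3 -c "
from chk import *
chk('12',3,[(.5697,-.2205)],.562,.0235)"
```

```text
36.65 [ 0.44906237 -0.21368209  0.18618241]
stack top [5.634e-01 2.290e-02 1.100e-03 7.200e+01] scene [5.642e-01 1.950e-02 3.400e-03 7.200e+01]
top outer [ 5.741e-01 -2.195e-01 -3.700e-03  7.200e+01] scene inner [ 5.698e-01 -2.224e-01  3.200e-03  7.200e+01]
```

View pics/v12.png

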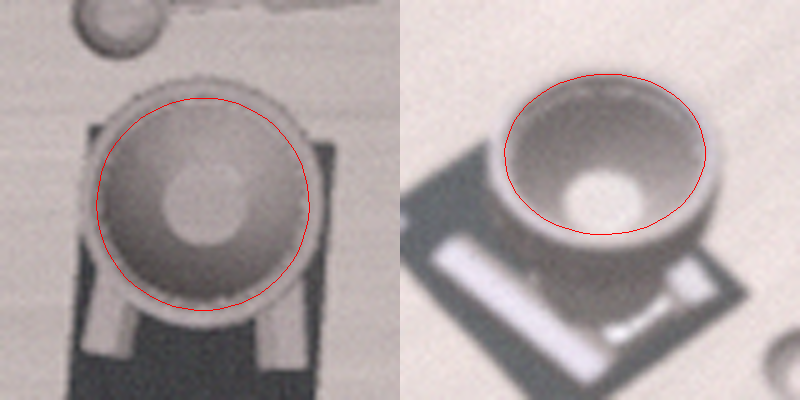

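>>> {"op": "step_arm", "data": {
  "increments": "-3.05 -1.42 0 0 0 0; -3.05 -1.42 0 0 0 0; -3.05 -1.42 1 0 0 0; -3.05 -1.42 1 0 0 0; 0 0 3 0 0 0",
  "claw": 0.15
}}

```text
time: 37.25
tool_pos: [0.5759, -0.2702, 0.1372]
ee_rot: [-3.138, 0.006, 3.14]
wrist_force: [-0.5, -0.5, 0.4]
width: 0.0399
```

>>> {"op": "step_arm", "data": {
  "increments": "0 0 3 0 0 0; 0 0 3 0 0 0; 0 0 0 0 0 0; 0 0 0 0 0 0"
}}

```text
time: 37.65
tool_pos: [0.5714, -0.2679, 0.0756]
ee_rot: [3.141, -0.001, 3.14]
wrist_force: [1.1, -0.1, 0.7]
width: 0.04
```

>>> {"op": "step_arm", "data": {
  "increments": "0 -0.2 1.5 0 0 0; 0 0 1.7 0 0 0; 0 0 1 0 0 0; 0 0 0.2 0 0 0;0 0 0 0 0 0"
}}

```text
time: 38.15
tool_pos: [0.5716, -0.2707, 0.0317]
ee_rot: [-3.142, 0.0, 3.139]
wrist_force: [-0.9, -0.4, 0.9]
width: 0.0398
```

>>> {"op": "step_arm", "data": {
  "increments": "0 0 0 0 0 0; 0 0 0 0 0 0; 0 0 0 0 0 0; 0 0 0 0 0 0; 0 0 0 0 0 0",
  "claw": 1
}}

```text
time: 38.65
tool_pos: [0.572, -0.2706, 0.0323]
ee_rot: [-3.141, 0.001, 3.139]
wrist_force: [-0.5, -0.0, 3.2]
width: 0.0087
```

>>> {"op": "step_arm", "data": {
  "increments": "0 0 0 0 0 0; 0 0 -2.5 0 0 0; 0 0 -4.5 0 0 0; 0 0 -4.5 0 0 0; 0 0 -4.5 0 0 0"
}}

```text
time: 39.15
tool_pos: [0.5707, -0.2703, 0.1918]
ee_rot: [3.141, -0.002, 3.139]
wrist_force: [0.6, -0.1, -0.4]
width: 0.0068
```

>>> {"op": "step_arm", "data": {
  "increments": "0 0 -1 0 0 0; 0 0 0 0 0 0; 0 0 0 0 0 0"
}}

```text
time: 39.45
tool_pos: [0.5705, -0.2701, 0.1986]
ee_rot: [3.139, -0.004, 3.139]
wrist_force: [0.6, 0.3, -1.7]
width: 0.0066
```

>>> {"op": "step_arm", "data": {
  "increments": "0.1 4.05 0 0 0 0; 0.1 4.05 0 0 0 0; 0.1 4.05 0 0 0 0; 0.1 4.05 0 0 0 0; 0.1 4.05 0 0 0 0"
}}

```text
time: 39.95
tool_pos: [0.565, -0.0662, 0.1972]
ee_rot: [3.14, -0.007, 3.139]
wrist_force: [0.7, 0.4, -1.7]
width: 0.0066
```

>>> {"op": "step_arm", "data": {
  "increments": "0.15 4.05 0 0 0 0; 0 0 1 0 0 0; 0 0 1 0 0 0; 0 0 0 0 0 0; 0 0 0 0 0 0"
}}

```text
time: 40.45
tool_pos: [0.5647, -0.0288, 0.1795]
ee_rot: [3.141, -0.003, 3.138]
wrist_force: [0.6, 0.5, -1.7]
width: 0.0065
```

>>> {"op": "step_arm", "data": {
  "increments": "0 0.2 1 0 0 0; 0 0 1 0 0 0; 0 0 0.9 0 0 0; 0 0 0.3 0 0 0; 0 0 0 0 0 0"
}}

```text
time: 40.95
tool_pos: [0.5649, -0.0256, 0.1484]
ee_rot: [3.141, -0.002, 3.139]
wrist_force: [1.1, 0.3, -1.8]
width: 0.0066
```

>>> {"op": "step_arm", "data": {
  "increments": "0 0 0 0 0 0; 0 0 0.2 0 0 0; 0 0 0.1 0 0 0; 0 0 0 0 0 0; 0 0 0 0 0 0"
}}

```text
time: 41.45
tool_pos: [0.5655, -0.0255, 0.1466]
ee_rot: [3.142, 0.0, 3.14]
wrist_force: [-0.2, 0.4, -1.8]
width: 0.0067
```

>>> {"op": "step_arm", "data": {
  "increments": "0.15 -0.1 0 0 0 0; 0 0 0.2 0 0 0; 0 0 0.2 0 0 0; 0 0 0 0 0 0; 0 0 0 0 0 0"
}}

```text
time: 41.95
tool_pos: [0.5642, -0.0266, 0.1426]
ee_rot: [3.141, 0.001, 3.139]
wrist_force: [0.8, 0.0, -0.2]
width: 0.0066
```

>>> {"op": "step_arm", "data": {
  "increments": "0 0 0.15 0 0 0; 0 0 0.1 0 0 0; 0 0 0 0 0 0; 0 0 0 0 0 0"
}}

```text
time: 42.35
tool_pos: [0.5645, -0.0267, 0.1407]
ee_rot: [-3.141, 0.002, 3.139]
wrist_force: [1.2, 0.0, 2.7]
width: 0.0066
```

Contact as expected; press slightly, release, and retreat.

>>> {"op": "step_arm", "data": {
  "increments": "0 0 0.15 0 0 0; 0 0 0 0 0 0; 0 0 0 0 0 0"
}}

```text
time: 42.65
tool_pos: [0.565, -0.027, 0.1401]
ee_rot: [-3.141, 0.003, 3.139]
wrist_force: [0.9, -0.1, 5.3]
width: 0.0065
```

>>> {"op": "step_arm", "data": {
  "increments": "0 0 0 0 0 0; 0 0 0 0 0 0; 0 0 0 0 0 0; 0 0 0 0 0 0",
  "claw": 0.3
}}

```text
time: 43.05
tool_pos: [0.5633, -0.0263, 0.1379]
ee_rot: [3.141, -0.002, 3.14]
wrist_force: [0.7, -0.0, -0.2]
width: 0.0322
```

>>> {"op": "step_arm", "data": {
  "increments": "0 0 -1.5 0 0 0; 0 0 -2.5 0 0 0; 2 0 -2 0 0 0; 4 0 0 0 0 0; 4 2 0 0 0 0"
}}

```text
time: 43.55
tool_pos: [0.4634, -0.0072, 0.1995]
ee_rot: [-3.141, 0.001, 3.137]
wrist_force: [0.3, 1.4, 0.3]
width: 0.0326
```

>>> {"op": "step_arm", "data": {
  "increments": "3 4 0 0 0 0; 2 4.5 0 0 0 0; 0 4.5 0 0 0 0; 0 4.5 0 0 0 0; 0 4.5 0 0 0 0"
}}

```text
time: 44.05
tool_pos: [0.4136, 0.2157, 0.1994]
ee_rot: [3.141, 0.001, 3.14]
wrist_force: [0.7, -1.0, -0.5]
width: 0.0332
```

```bash
python3 -c "
from chk import *
chk('13',4,[],.563,.0232)
b=cv2.imread('pics/s13.png');a=cv2.imread('pics/t13.png')
u,v=map(int,proj('scene',(.563,.0232,.09)))
z=cv2.resize(cv2.convertScaleAbs(b[v-40:v+40,u-32:u+32],alpha=1.5),(480,600),interpolation=2)
y=cv2.resize(b,(320,200));t=cv2.resize(a,(320,200));q=cv2.resize(cv2.imread('pics/v13.png')[:,:400],(320,200))
cv2.imwrite('pics/v14.png',np.hstack([z,np.vstack([y,t,q])]))"
```

```text
44.05 [0.41363284 0.21565152 0.1993996 ]
stack top [5.628e-01 2.380e-02 6.000e-04 7.200e+01] scene [5.632e-01 2.040e-02 3.500e-03 7.200e+01]
```

View pics/v14.png

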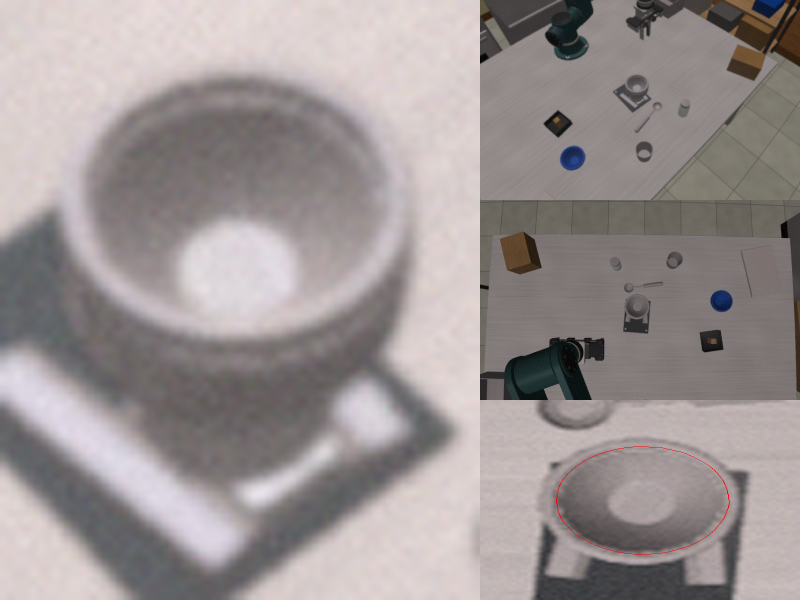

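The stack is nested and level. No lids are left on the counter, the block is in the tray, and the bystanders are in place, so I'm handing in.

```bash
python3 -c "
from bench import *
print(close_job())"
```

```text
the job is handed in; nothing more can be done
None
```

The job is handed in at about 44 s; no verdict was reported. I put the block in the black tray and slid the stand into the way. I then stacked the four lids present, dome down, on the stand.

**Stand:** The stand wedged after a push of about 28 N on the wrist. It sits roughly 1 mm past the given seat point, within the 2 mm allowed. The gripper may have slipped a few millimetres along the flats at the end of the push. I did not pull on the stand afterwards to test the wedge.

**Stack:** In the last pictures the stack looks nested and level. The top rim fits the height expected for four lids, and its centre is within about 2 mm of the collar by the top camera. The scene camera puts it about 3.4 mm further in y, the same kind of offset it showed throughout. Level was judged by eye, not measured.

**Second lid:** It touched about 7 mm early while I was lowering it. I shifted it about 3.5 mm and released it, and it settled within 1–2 mm of the stack centre.

**The rest:** The final views show the block in the tray and no steel lids left on the counter. The shaker, cup, spoon and blue lid look unmoved, and the gripper is well clear.

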